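Thread the guide rod through the stand's two bushings and hold it

TASK

Get the guide stand ready for its clamp screws: swing the stand's upper arm in until it stops, so that its bushing is in line above the lower one. Then take the longer of the two knobbed steel rods out of the block and thread it down through the upper and then the lower bushing. Finish while still gripping the rod, upright and still through both bushings, its tip well out below the lower one but held off the base plate (hold it, do not let go); leave the shorter rod and the glassware where they are.

Things in the scene. Friction and masses are not known exactly. Their poses are not given: they have to be found in the camera images.
- stand: fixed guide stand. Origin: on the vertical axis of the lower bushing, at worktop height. +x points from the bushing axis to the column, +z up. Base plate 12 mm thick, x -55 to +130 mm, y -65 to +65 mm. Column 22 mm thick, 90 mm along +x from the origin, 148 mm high; a grey bracket on it carries the lower bushing, a swinging arm above carries the upper one.
- lower_bore (a point): centre of the mouth (upper end) of the fixed lower bushing, 87 mm above the worktop on the stand's axis. Both bushings: steel tubes 25 mm long, upright bore of 16 mm diameter, flaring over the top 10 mm to 26 mm; outside 28 mm, 38 mm at the mouth. The lower bushing's underside is 62 mm above the worktop.
- guide_arm (a joint): swing of the upper arm about the column, rad. 0: in line against its stop, upper bushing straight above the lower one; positive: swung away, anticlockwise from above (the free end, which points along the stand's -x at 0, goes towards its -y, the robot's right). Starts at 0.5 to 1.0; stays where it is left (0.12 N m of friction, about 1 N at the post).
- upper_bore (a point): centre of the mouth (upper end) of the upper bushing on the swinging arm, 137 mm above the worktop, 90 mm from the column's axis; underside at 112 mm. Same bushing as the lower one; it moves with the arm.
- swing_post (a point): top centre of the upright steel post at the arm's free end, 10 mm in diameter, 162 mm above the worktop, 145 mm from the column's axis (55 mm beyond the upper bushing). It stands free from 125 to 162 mm height over a 16 mm wide tab, can be pinched from above or pushed, and moves on a level circle about the column. Its x axis points to the column.
- rod_block: fixed grey storage block 60 x 150 x 55 mm, origin under its centre, long side along its y. Two upright holes of 14 mm diameter, 45 mm deep, at y -35 and +35 mm; one rod stands in each.
- guide_rod: the longer steel rod, upright in one of the block's holes, knob up; origin at the centre of its foot, z along the rod to the knob. Shaft 12 mm diameter, 150 mm long, foot chamfered; above it a round knob, 24 mm diameter, 40 mm high (150 to 190 mm from the foot). 0.16 to 0.26 kg. In the block its foot is 10 mm, its top 200 mm above the worktop.
- rod_tip (a point): centre of the longer rod's foot (lower end).
- rod_mid (a point): point on the longer rod's axis, 105 mm above its foot.
- rod_knob (a point): centre of the longer rod's knob, 170 mm above its foot.
- short_rod: the shorter steel rod in the other hole, to be left alone: same shaft and knob, but its shaft is 95 mm long (whole 135 mm); origin at the centre of its foot, its top 145 mm above the worktop in the block.
- beaker: bystander: glass beaker, 79 mm across, 95 mm high, origin under its centre.
- flask: bystander: stoppered conical flask, 67 mm across, 126 mm high, origin under its centre.
- dish: bystander: petri dish, 62 mm across, 18 mm high, origin under its centre.
Things that resemble listed ones, but are neither listed nor needed, are in the scene too. What is shaped like the guide_rod but green or purple is not meant.

How it is judged:
On the way, in this order (a step that is already met when the one before it is completed fails the run):
1. the upper arm is swung in to its stop (within 0.04 rad) (value of joint guide_arm below 0.04 rad), for 0.2 s.
2. the longer rod's tip has entered the upper bushing (z of rod_tip in the frame of upper_bore between -0.045 and -0.008 m and horizontal distance between rod_tip and upper_bore below 0.008 m and value of joint guide_arm below 0.06 rad), for 0.02 s.
3. the rod's tip has entered the lower bushing too (z of rod_tip in the frame of lower_bore below -0.008 m and horizontal distance between rod_tip and lower_bore below 0.008 m and horizontal distance between rod_mid and upper_bore below 0.012 m), for 0.02 s.
At the end, for the whole second after the job is handed in: The fingers grip the longer rod (over 1 N) and it is at rest, upright within 0.1 rad, on the axis of both bushings (within 6 mm), its tip at least 6 mm below the lower bushing's underside and at least 3 mm above the base plate; the upper arm is at its stop within 0.05 rad (contact force between the fingers and guide_rod above 1 N and z of rod_tip in the frame of stand between 0.015 and 0.056 m and horizontal distance between rod_tip and lower_bore below 0.006 m and horizontal distance between rod_mid and upper_bore below 0.006 m and angle between the z axis of guide_rod and the z axis of stand, either way round below 0.1 rad and value of joint guide_arm below 0.05 rad and linear speed of guide_rod below 0.03 m/s); the arm keeps its last pose, push and grip.
It fails at once if the beaker is moved by more than 3 cm (distance of beaker from where it was at the start of the episode above 0.03 m).
It fails at once if the conical flask is moved by more than 3 cm (distance of flask from where it was at the start of the episode above 0.03 m).
It fails at once if the petri dish is moved by more than 3 cm (distance of dish from where it was at the start of the episode above 0.03 m).
It fails at once if the shorter rod is moved by more than 3 cm (distance of short_rod from where it was at the start of the episode above 0.03 m).
It also fails if it takes over 51 s, if anything falls off the work surface, if the arm or the gripper's body presses on something with over 40 N, if the wrist force passes 120 N, or if a joint passes its speed limit or range.

ROBOT

A 6-joint arm with a two-finger parallel gripper is mounted at the origin on a cart in front of the work surface, level with it; the furniture and walls round the work are solid. World frame = base frame: x ahead of the robot, y to its left, z up, the work surface at z = 0. Lengths are in m, angles in rad, forces in N, time in s.
With the tool pointing down it reaches from about 0.275 to 0.975 m from the base axis. Payload 8.4 kg.
Tool frame: the origin (TCP) lies between the finger pads; the fingertips stand 14 mm ahead of it and the grasp point (between the pads) lies 5 mm behind it (r.finger_overhang is the distance from the TCP to the fingertips, in m); z points along the fingers, x is the direction in which the jaws open and shut, and the axes are right-handed (so a half turn about z gives the same grasp; the last joint's range is limited). The gripper opens to 92 mm and grips with 3 to 60 N. Pads are 20 mm wide; open, the fingers measure 128 mm over their backs; the gripper's body (75 mm by 189 mm) begins 69 mm behind the grasp point.
Start: joints at [-1.349, 0.353, 1.633, -0, 1.155, -0.002], TCP at [0.139, -0.609, 0.229] pointing down, gripper open.
Joint ranges: [-2.63, 2.63], [-0.92, 2.1], [0.06, 2.66], [-1.3, 4.44], [0, 2.69], [-3.02, 3.02]. Speed limits (rad/s): [2.22, 2.22, 2.79, 3.14, 3.14, 3.14].

INTERFACE

Orientations are given as a rotation vector (axis times angle).
In Python, from workcell import r, vision gives the robot as it stands.
- The arm moves only by the shell command python3 -m inch 'ROWS'. ROWS is JSON, one flat list of numbers, 7 for each row, row after row: the opening, from 0 (shut) to 1 (fully open), then the shift along the tool's x, y, z in mm, then the turn, a rotation vector about the tool's x, y, z in rad. A call has 1 to 5 rows; each row shifts and turns the commanded pose from where the row before left it, along the tool's axes as they then stand; what a row does not reach is not made up. A row lasts 1/10 s, in which the tool goes at most 50 mm and 8.59 degrees, less where a joint would pass 70% of its speed; a pose out of reach is approached as far as the arm can. A call is refused whole if a number of a shift passes 50 or a number of a turn 0.15, either way. A call with a gripper value outside its range is refused whole. The fingers move at their own pace and stop on an object; the grip force is fixed at half the most. Time passes only in rows, so rows that do not move let the fingers close. It gives the time, the measured TCP pose, the force and the opening at its end, in the units of the state.
- r.sense(): the state, without advancing time (a new reading comes with each control period).
- vision.grab_frame(name): name is "scene" or "top" or "wrist"; returns a dict with "image" (420x560x3 uint8, red, green, blue), "z_map" (420x560 float32, m along the optical axis (not along the pixel's ray), 0 where there is no reading), "fx", "fy", "cx", "cy" (pixels), "k1" (the pictures are not rectified: a ray, as slopes to the right and down, at radius r is drawn at 1 + k1 r^2 times it, then the intrinsics apply), "R" (3x3) and "t" (3): a world point X has camera coordinates R X + t. Camera axes: x right, y down, z forward; pixel columns grow to the right and rows downward; lengths in m; the calibration is good to about 2 mm. A picture is of the moment at which its call begins.
- r.job_done(): hands the job in, once; it reports no verdict.
Trained networks look in a picture, given as the dict that the camera call returned (one of the last four; its "shot" number tells which), for a name from the list of things; names that differ only in an ending like _2 or _b are one class to them, and where a whole thing is asked for, a point or a joint stands for the part that bears it (a point fixed in the world has none). Each returns a list of dicts, best first, with "conf" (0 to 1); they miss things now and then, are a little off and sometimes report something else, mostly with a low value. They report only what shows in the picture. A call takes as long as a camera call. They do not tell look-alikes from the thing itself.
- vision.silhouettes(query, picture): "region" (420x560 bool, what is visible of it) and "rect" ([left, top, width, height] as shares, 0 to 1, of the picture: columns of its width, rows of its height, round what is visible of it).
- vision.mark_of(query, picture): "centre" ([column, row] as shares, 0 to 1, of the picture: columns of its width, rows of its height: a listed point, or the origin of a listed thing).
The state is a dict: "clock": time; "qpos": joint angles; "dq": joint speeds; "joint_efforts": joint torques, N m; "eef_pos": TCP position; "eef_rot": TCP orientation; "contact_force": force on the tool from outside, world axes, zero at the start; "ft_torque": the same for the moment, N m; "grip_width": finger opening in m.
Only numpy, scipy, OpenCV 4.12 (cv2) and the standard library are available. Lean on these libraries where they do the work, as an engineer would, in place of code of your own. Each camera call takes 0.05 s, during which the arm holds its last target. There are 200 camera calls.

## Working session

There is one attempt and no reset: what is moved stays moved. The work goes in short steps, Python scripts to look and compute and a shell command to move; the robot and the scene stay as the last step left them, time stands still between calls to the robot, and variables do not carry over. Pictures are saved under pics/ and viewed, about 8 in all and at most 12, crops included, and the job is handed in when it is done.

```bash
mkdir -p pics; ls; cat > h.py <<'E'
import numpy as np, cv2
from workcell import r, vision
from scipy.spatial.transform import Rotation as Ro
def px2ray(f,u,v):
    x=(u-f['cx'])/f['fx']; y=(v-f['cy'])/f['fy']; xd,yd=x,y
    for _ in range(20):
        s=1+f['k1']*(x*x+y*y); x,y=xd/s,yd/s
    return np.array([x,y,np.ones_like(x)])
def at_depth(f,u,v,z): return f['R'].T@(px2ray(f,u,v)*z-f['t'])
def at_height(f,u,v,h):
    c=-f['R'].T@f['t']; d=f['R'].T@px2ray(f,u,v); return c+d*(h-c[2])/d[2]
def proj(f,X):
    p=f['R']@np.asarray(X)+f['t']; x,y=p[0]/p[2],p[1]/p[2]; s=1+f['k1']*(x*x+y*y)
    return np.array([f['cx']+f['fx']*x*s,f['cy']+f['fy']*y*s])
def cloud(f,mask=None):
    v,u=np.nonzero((f['z_map']>0) if mask is None else (mask&(f['z_map']>0)))
    z=f['z_map'][v,u]; return (f['R'].T@(px2ray(f,u.astype(float),v.astype(float))*z-f['t'][:,None])).T
def save(f,n,crop=None,k=1):
    im=f['image'][:,:,::-1]
    if crop: a,b,c,d=crop; im=im[b:d,a:c]
    cv2.imwrite(n,cv2.resize(im,None,fx=k,fy=k,interpolation=cv2.INTER_CUBIC))
def marks(f,names):
    for n in names:
        for m in vision.mark_of(n,f)[:3]: print(n,round(m['conf'],2),(np.array(m['centre'])*[560,420]).round(1))
E
python3 - <<'E'
from h import *
fs={n:vision.grab_frame(n) for n in('scene','top')}
for n,f in fs.items():
    print(n,'cam',(-f['R'].T@f['t']).round(3)); marks(f,['stand','swing_post','upper_bore','lower_bore','rod_knob','rod_block','short_rod','beaker','flask','dish'])
    cv2.imwrite(f'pics/{n}0.png',f['image'][:,:,::-1])
print(r.sense())
E
```

```text
pics
scene cam [0.12  0.654 0.765]
swing_post 0.82 [380.1 125.8]
upper_bore 0.55 [347.2 136. ]
upper_bore 0.22 [269.3 237.6]
lower_bore 0.8 [346.1 173.1]
rod_knob 0.74 [227.8 212.3]
rod_knob 0.7 [261.2 197.3]
rod_knob 0.65 [345.7 202.4]
rod_block 0.61 [260.3 316. ]
short_rod 0.89 [249.3 329.3]
beaker 0.83 [211.2 227.8]
flask 0.89 [238.9 184.9]
flask 0.5 [362.8 291.6]
dish 0.68 [364.3 291.9]
top cam [0.457 0.161 0.952]
stand 0.72 [356.9 232.1]
stand 0.39 [276.3 312.2]
swing_post 0.74 [427.7 228.7]
lower_bore 0.89 [368.7 224.8]
rod_knob 0.77 [203.4 196.9]
rod_knob 0.73 [240.  206.3]
rod_knob 0.63 [199.9 258.1]
rod_block 0.56 [192.6 263.5]
short_rod 0.69 [173.5 267.6]
beaker 0.69 [243.8 151. ]
flask 0.77 [310.4 134.3]
dish 0.85 [276.  311.1]
{'clock': 1.1, 'qpos': array([-1.34941609e+00,  3.52991287e-01,  1.63337359e+00, -1.17628926e-05,
        1.15518156e+00, -2.37079858e-03]), 'dq': array([ 0.00086094,  0.00067479,  0.00027003,  0.00012466, -0.00130392,
        0.00086213]), 'joint_efforts': array([ 3.11054697e-03, -5.93752491e+01, -3.34566808e+01,  6.99689216e-02,
        1.60603097e-02,  8.16801304e-06]), 'eef_pos': array([ 0.1387001 , -0.60944118,  0.22859973]), 'eef_rot': array([ 2.45553633e+00, -1.95951813e+00,  4.60693785e-05]), 'contact_force': array([-0.18019387,  0.8346944 ,  0.37752252]), 'ft_torque': array([0.03330527, 0.01767805, 0.01161197]), 'grip_width': 0.09181574027377716}
```

View pics/scene0.png

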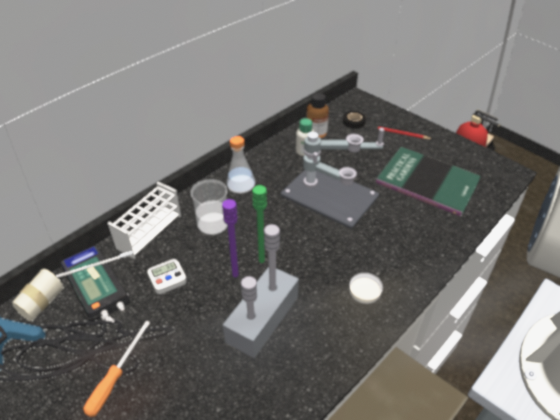

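View pics/top0.png

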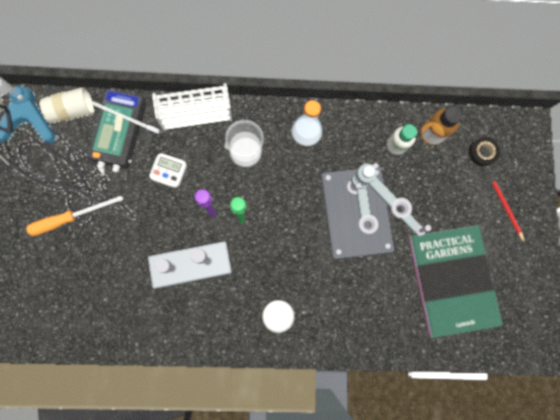

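Scene picture: the rod-like things are purple (230,210), green (260,195), a steel one with its knob at (272,232) in the far hole of the block, and a steel one with its knob at (249,285) in the near hole. In the top picture the steel knobs are at (199,257) and (163,267), the upper arm bushing at (402,208), the post at about (427,229) and the lower bushing at (368,225). The steel rod at scene (272,232) looks longer; I'll check that by depth and a crop.

```bash
python3 - <<'E'
from h import *
f=vision.grab_frame('top'); g=vision.grab_frame('scene')
P=cloud(f)
Q=cloud(g)
def near(f,u,v,w=10):
    m=np.zeros((420,560),bool); m[int(v)-w:int(v)+w+1,int(u)-w:int(u)+w+1]=1; return cloud(f,m)
for n,(u,v) in dict(knobL=(199,257),knobS=(163,267)).items():
    for nm,ff,uv in(('top',f,(u,v)),('scene',g,{'knobL':(272,232),'knobS':(249,285)}[n])):
        p=near(ff,*uv); t=np.percentile(p[:,2],97); q=p[p[:,2]>t-.008]; print(n,nm,'ztop',t.round(4),'mid',((q.max(0)+q.min(0))/2).round(4),len(q), 'mean',q.mean(0).round(4))
# lower/upper bushings & post, column
for n,uv,h in(('low',(368.7,224.8),.087),('up',(402,208),.137),('post',(427.7,228.7),.162),('col',(368,171),.16),('knobL',(199,257),.2),('knobS',(163,267),.145)):
    print(n,at_height(f,*map(float,uv),h).round(4))
for n,uv,h in(('low',(346.1,173.1),.087),('up',(354,143),.137),('post',(380.1,127),.162)):
    print(n,'scene',at_height(g,*map(float,uv),h).round(4))
# block edges: top face cloud
q=P[(abs(P[:,2]-.055)<.006)&(P[:,0]<.5)&(P[:,1]>.1)]
print('blk',len(q),cv2.minAreaRect((q[:,:2]*1000).astype(np.float32)))
# base plate
m=np.zeros((420,560),bool); m[160:262,318:396]=1
q=cloud(f,m); q=q[abs(q[:,2]-.012)<.005]; print('plate',len(q),cv2.minAreaRect((q[:,:2]*1000).astype(np.float32)))
a=cv2.resize(f['image'][150:270,320:450],None,fx=4,fy=4,interpolation=2); b=cv2.resize(g['image'][180:360,200:320],None,fx=2.667,fy=2.667,interpolation=2)
h=min(a.shape[0],b.shape[0]); cv2.imwrite('pics/crop1.png',np.hstack([a[:h,:470],b[:h]])[:,:,::-1])
E
```

```text
knobL top ztop 0.203 mid [0.5097 0.261  0.1999] 169 mean [0.5095 0.2608 0.2009]
knobL scene ztop 0.2012 mid [0.5084 0.2628 0.1976] 171 mean [0.5075 0.2646 0.199 ]
knobS top ztop 0.1478 mid [0.4935 0.329  0.1455] 152 mean [0.494  0.3283 0.1456]
knobS scene ztop 0.1461 mid [0.4932 0.3318 0.1431] 180 mean [0.4921 0.3326 0.144 ]
low [ 0.5867 -0.0489  0.087 ]
up [ 0.6126 -0.0986  0.137 ]
post [ 0.5722 -0.1361  0.162 ]
col [ 0.6739 -0.0302  0.16  ]
knobL [0.5065 0.2591 0.2   ]
knobS [0.4908 0.3275 0.145 ]
low scene [ 0.5894 -0.0427  0.087 ]
up scene [ 0.6046 -0.0823  0.137 ]
post scene [ 0.5806 -0.1383  0.162 ]
blk 1044 ((479.76702880859375, 294.7230224609375), (42.04570007324219, 156.93800354003906), 0.8628479838371277)
plate 3961 ((632.0055541992188, -41.31745147705078), (197.2067413330078, 130.81027221679688), 8.642195701599121)
```

View pics/crop1.png

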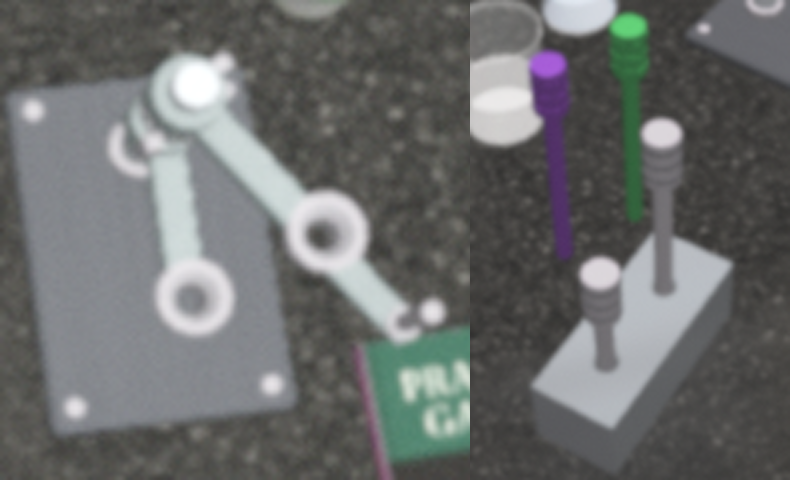

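The crop confirms it: the steel rod on the right, in the far hole, is the longer one (top at 0.203 m, against 0.148 m for the other). The arm geometry agrees with the description: the upper bushing is 90 mm and the post 145 mm from the column axis, at about 0.64 rad. Next I pinch the post.

```bash
cat >> h.py <<'E'
def delta(X,s=None):
    s=s or r.sense(); M=Ro.from_rotvec(s['eef_rot']).as_matrix()
    print('tcp',s['eef_pos'].round(4),'x',M[:,0].round(3),'z',M[:,2].round(3),'tool delta mm',(M.T@(np.array(X)-s['eef_pos'])*1000).round(1),'t',s['clock'])
E
python3 -m inch '[1,-28,-40.5,0,0,0,0, 1,-28,-40.5,0,0,0,0, 1,-28,-40.5,0,0,0,0, 1,-28,-40.5,0,0,0,0, 1,-28,-40.5,0,0,0,0]'
python3 -m inch '[1,-28,-40.5,0,0,0,0, 1,-28,-40.5,0,0,0,0, 1,-28,-40.5,0,0,0,0, 1,-28,-40.5,0,0,0,0, 1,-28,-40.5,0,0,0,0]'
python3 -m inch '[1,-28,-40.5,0,0,0,0, 0.6,-28,-40.5,0,0,0,0, 0.6,0,0,0,0,0,0]'
python3 - <<'E'
from h import *
delta([.572,-.136,.146])
C=np.array([.676,-.035])
for t in(36.5,27,18,9,0,-1.5): 
    a=np.radians(188.64+t); print(t,(C+.145*np.array([np.cos(a),np.sin(a)])).round(4))
f=vision.grab_frame('wrist'); marks(f,['swing_post']); print(proj(f,[.572,-.136,.162]))
save(f,'pics/w1.png')
E
```

```text
clock: 1.7
eef_pos: [0.3061, -0.4265, 0.2288]
eef_rot: [2.455, -1.96, 0.001]
contact_force: [1.2, -1.2, -0.1]
grip_width: 0.0917
clock: 2.2
eef_pos: [0.4727, -0.2448, 0.2289]
eef_rot: [-2.456, 1.959, -0.001]
contact_force: [-0.4, -1.0, -0.5]
grip_width: 0.0914
clock: 2.5
eef_pos: [0.5415, -0.1699, 0.2287]
eef_rot: [-2.458, 1.953, -0.002]
contact_force: [0.2, -1.2, -0.2]
grip_width: 0.0782
tcp [ 0.5415 -0.1699  0.2287] x [ 0.226 -0.974 -0.   ] z [ 0.002  0.001 -1.   ] tool delta mm [-26.1 -37.2  82.8] t 2.5
36.5 [ 0.5737 -0.1378]
27 [ 0.5582 -0.1195]
18 [ 0.5464 -0.1   ]
9 [ 0.5378 -0.0789]
0 [ 0.5326 -0.0568]
-1.5 [ 0.5321 -0.053 ]
swing_post 0.59 [237.7 173.6]
[237.15647004 181.89950938]
```

View pics/w1.png

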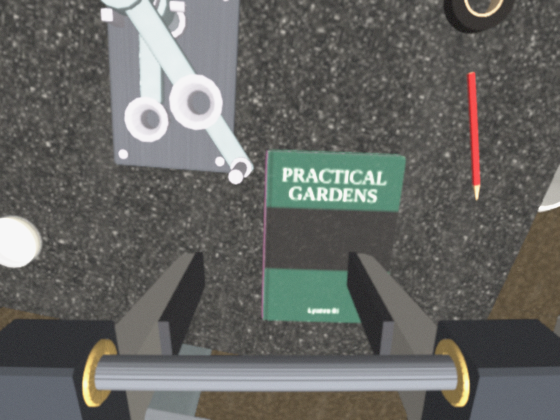

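The wrist picture shows the post top at (236,177), 5 px from my estimate, with the open fingers clear of it. Moving over it, going down and pinching.

```bash

python3 -m inch '[0.6,-26,-39,0,0,0,0, 0.6,0,0,0,0,0,0]'
python3 -m inch '[0.6,0,0,42,0,0,0, 0.6,0,0,41,0,0,0, 0.6,0,0,0,0,0,0]'
python3 -m inch '[0,0,0,0,0,0,0, 0,0,0,0,0,0,0, 0,0,0,0,0,0,0, 0,0,0,0,0,0,0, 0,0,0,0,0,0,0]'
python3 - <<'E'
from h import *
delta([.5582,-.1195,.146])
E
```

```text
clock: 2.8
eef_pos: [0.572, -0.1388, 0.2288]
eef_rot: [-2.454, 1.958, -0.002]
contact_force: [0.7, -0.4, 0.2]
grip_width: 0.056
clock: 3.1
eef_pos: [0.5657, -0.1404, 0.141]
eef_rot: [2.451, -1.958, -0.013]
contact_force: [-0.1, -0.6, -0.5]
grip_width: 0.055
clock: 3.6
eef_pos: [0.5707, -0.14, 0.1466]
eef_rot: [-2.455, 1.959, -0.002]
contact_force: [1.3, 3.0, 0.7]
grip_width: 0.0172
tcp [ 0.5707 -0.14    0.1466] x [ 0.222 -0.975  0.001] z [ 0.001 -0.    -1.   ] tool delta mm [-22.8   7.7   0.6] t 3.6
```

```bash

python3 -m inch '[0,0,0,0,0,0,0, 0,0,0,0,0,0,0, 0,0,0,0,0,0,0]'
python3 - <<'E'
from h import *
delta([.5582,-.1195,.146])
E
```

```text
clock: 3.9
eef_pos: [0.5708, -0.1398, 0.1461]
eef_rot: [-2.455, 1.959, -0.001]
contact_force: [1.3, 2.0, 5.3]
grip_width: 0.0092
tcp [ 0.5708 -0.1398  0.1461] x [ 0.222 -0.975  0.   ] z [ 0.001  0.    -1.   ] tool delta mm [-22.6   7.8   0.1] t 3.9
```

```bash

python3 -m inch '[0,-10.6,5.8,0,0,0,0, 0,-10.7,5.2,0,0,0,0, 0,-10.8,4,0,0,0,0, 0,-10.8,3.2,0,0,0,0]'
python3 -m inch '[0,-11.2,2.2,0,0,0,0, 0,-11.3,1.5,0,0,0,0, 0,-9,0.5,0,0,0,0, 0,-7,0,0,0,0,0, 0,0,0,0,0,0,0]'
python3 - <<'E'
from h import *
delta([.5326,-.0568,.146])
E
```

```text
clock: 4.3
eef_pos: [0.5422, -0.1023, 0.1459]
eef_rot: [2.455, -1.959, 0.001]
contact_force: [-1.1, -4.1, 6.7]
grip_width: 0.0088
clock: 4.8
eef_pos: [0.5298, -0.0648, 0.1458]
eef_rot: [2.456, -1.959, -0.0]
contact_force: [-0.2, -1.0, 6.4]
grip_width: 0.0092
tcp [ 0.5298 -0.0648  0.1458] x [ 0.222 -0.975  0.   ] z [-0. -0. -1.] tool delta mm [-7.2 -4.6 -0.2] t 4.8
```

```bash

python3 -m inch '[0,-3,0,0,0,0,0, 0,-3,0,0,0,0,0, 0,0,0,0,0,0,0]'
python3 -m inch '[0,-2,0,0,0,0,0, 0,0,0,0,0,0,0]'
python3 -m inch '[0,-2,0,0,0,0,0, 0,0,0,0,0,0,0]'
```

```text
clock: 5.1
eef_pos: [0.5289, -0.0593, 0.1458]
eef_rot: [-2.455, 1.959, -0.001]
contact_force: [-0.1, 0.8, 6.0]
grip_width: 0.0095
clock: 5.3
eef_pos: [0.5286, -0.0575, 0.1458]
eef_rot: [-2.455, 1.959, -0.001]
contact_force: [0.5, -0.5, 5.1]
grip_width: 0.0091
clock: 5.5
eef_pos: [0.5284, -0.0566, 0.1458]
eef_rot: [2.455, -1.958, 0.003]
contact_force: [0.9, -7.2, 4.4]
grip_width: 0.0091
```

```bash

python3 -m inch '[0,-1.5,0,0,0,0,0, 0,0,0,0,0,0,0, 0,0,0,0,0,0,0]'
python3 -m inch '[0.35,0,0,0,0,0,0, 0.35,0,0,0,0,0,0, 0.35,0,0,0,0,0,0, 0.35,0,0,0,0,0,0]'
python3 -m inch '[0.35,0,0,-45,0,0,0, 0.35,0,0,-45,0,0,0, 0.35,0,0,-45,0,0,0, 0.35,30,40,0,0,0,0, 0.35,30,40,0,0,0,0]'
python3 -m inch '[0.35,30,40,0,0,0,0, 0.35,30,40,0,0,0,0, 0.35,0,0,0,0,0,0]'
python3 - <<'E'
from h import *
f=vision.grab_frame('top'); marks(f,['swing_post','upper_bore','lower_bore','rod_knob'])
for X in([.5866,-.0489,.137],[.5326,-.0568,.162]): print(proj(f,X))
a=cv2.resize(f['image'][140:270,310:450],None,fx=4,fy=4,interpolation=2); cv2.imwrite('pics/t2.png',a[:,:,::-1])
m=np.zeros((420,560),bool); m[150:270,150:260]=1; P=cloud(f,m); print('max z green/purple',P[(P[:,0]>.55),2].max())
E
```

```text
clock: 5.8
eef_pos: [0.5283, -0.0565, 0.1458]
eef_rot: [2.455, -1.957, 0.006]
contact_force: [1.2, -14.3, 2.6]
grip_width: 0.0091
clock: 6.2
eef_pos: [0.5274, -0.054, 0.1453]
eef_rot: [2.456, -1.959, -0.001]
contact_force: [0.6, 0.3, 0.7]
grip_width: 0.0325
clock: 6.7
eef_pos: [0.4634, -0.1307, 0.282]
eef_rot: [-2.458, 1.955, -0.004]
contact_force: [0.1, -0.8, -0.7]
grip_width: 0.0323
clock: 7.0
eef_pos: [0.3949, -0.2099, 0.2805]
eef_rot: [2.45, -1.964, -0.001]
contact_force: [-0.2, -0.2, -0.7]
grip_width: 0.0322
swing_post 0.84 [383.2 249.8]
upper_bore 0.91 [374.5 218.7]
lower_bore 0.81 [367.7 224.8]
lower_bore 0.75 [306.5 131.1]
lower_bore 0.42 [373.8 220.4]
rod_knob 0.75 [125.5 235.4]
rod_knob 0.74 [238.5 204.9]
rod_knob 0.49 [196.5 255. ]
[375.28557011 221.00981797]
[383.55666401 249.47766084]
max z green/purple 0.1939422989759037
```

View pics/t2.png

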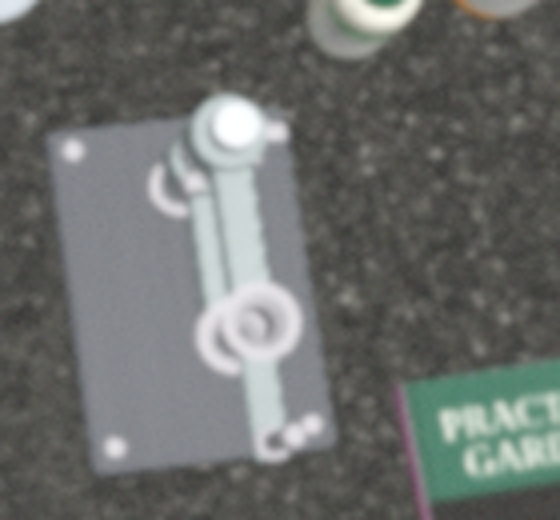

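The arm now lies along the stand's axis: the upper bushing is at crop (262,321), i.e. top pixel (375.5,220.3), where I predicted (375.3,221.0). The arm is therefore at its stop. Now to the rod.

```bash

python3 -m inch '[0.6,-43.4,-21.6,0,0,0,0, 0.6,-43.4,-21.6,0,0,0,0, 0.6,-43.4,-21.6,0,0,0,0, 0.6,-43.4,-21.6,0,0,0,0, 0.6,-43.4,-21.6,0,0,0,0]'
python3 -m inch '[0.6,-43.4,-21.6,0,0,0,0, 0.6,-43.4,-21.6,0,0,0,0, 0.6,-43.4,-21.6,0,0,0,0, 0.6,-43.4,-21.6,0,0,0,0, 0.6,0,0,0,0,0,0]'
python3 - <<'E'
from h import *
delta([.509,.2615,.175])
f=vision.grab_frame('wrist'); marks(f,['rod_knob']); print(proj(f,[.509,.2615,.2]), proj(f,[.509,.2615,.18]))
save(f,'pics/w3.png')
m=f['z_map']; P=cloud(f); q=P[(P[:,2]>.19)&(np.hypot(P[:,0]-.509,P[:,1]-.2615)<.03)]
print(len(q), len(q) and (np.median(q,0),q.min(0),q.max(0)))
E
```

```text
clock: 7.75
eef_pos: [0.4559, 0.0322, 0.2806]
eef_rot: [-2.458, 1.956, -0.0]
contact_force: [0.3, 0.2, 0.4]
grip_width: 0.0551
clock: 8.25
eef_pos: [0.5017, 0.224, 0.2801]
eef_rot: [-2.461, 1.95, 0.002]
contact_force: [0.5, 0.4, -0.2]
grip_width: 0.055
tcp [0.5017 0.224  0.2801] x [ 0.228 -0.974 -0.002] z [ 0.     0.002 -1.   ] tool delta mm [-34.7 -15.6 105.2] t 8.25
rod_knob 0.88 [231.6 197.3]
rod_knob 0.65 [112.   89.2]
rod_knob 0.62 [337.8  96.5]
[228.14753316 207.5969079 ] [231.61090064 200.37573484]
23474 (array([0.51946543, 0.26385645, 0.37213173]), array([0.48320109, 0.23402873, 0.19014927]), array([0.52749266, 0.2913235 , 0.38138917]))
```

View pics/w3.png

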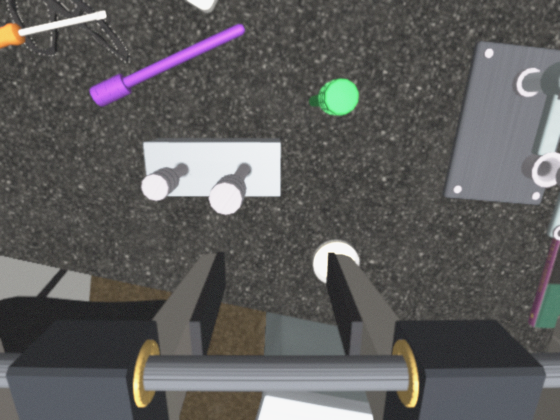

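The purple look-alike now lies on the table at wrist (165,65); it had already fallen by the previous top view, when I was nowhere near it. The two steel rods stand in the block, the longer one's knob at (228,192) and the shorter one's at (155,186). I'll refine the knob position from depth.

```bash

python3 - <<'E'
from h import *
for n in('wrist','top'):
    f=vision.grab_frame(n); P=cloud(f); q=P[(P[:,2]>.194)&(P[:,2]<.21)&(np.hypot(P[:,0]-.509,P[:,1]-.2615)<.025)]
    print(n,len(q),q.mean(0).round(4),((q.min(0)+q.max(0))/2).round(4),(q.max(0)-q.min(0)).round(4))
    for q in('beaker','flask','dish'): marks(f,[q])
E
```

```text
wrist 913 [0.5165 0.2645 0.2009] [0.5158 0.2648 0.1989] [0.0235 0.0238 0.0098]
dish 0.85 [330.4 261. ]<stdin>:4: RuntimeWarning: Mean of empty slice.
  ret = um.true_divide(
Traceback (most recent call last):
ValueError: zero-size array to reduction operation minimum which has no identity
```

```bash

python3 -m inch '[0.6,-35,-18,0,0,0,0, 0.6,0,0,0,0,0,0]'
python3 -m inch '[0.6,0,0,45,0,0,0, 0.6,0,0,40,0,0,0, 0.6,0,0,20,0,0,0, 0.6,0,0,0,0,0,0]'
python3 - <<'E'
from h import *
delta([.5115,.2625,.175])
f=vision.grab_frame('scene'); save(f,'pics/s4.png',(190,130,350,310),4*0.8)
for h in(.175,.2): print(proj(f,[.5115,.2625,h])-[190,130])
w=vision.grab_frame('wrist'); P=cloud(w); q=P[(P[:,2]>.194)&(P[:,2]<.206)&(np.hypot(P[:,0]-.511,P[:,1]-.2625)<.017)]; print(q.mean(0).round(4),((q.min(0)+q.max(0))/2).round(4),(q.max(0)-q.min(0)).round(4))
E
```

```text
clock: 8.8
eef_pos: [0.5122, 0.257, 0.281]
eef_rot: [-2.453, 1.959, 0.0]
contact_force: [0.0, -1.1, -0.8]
grip_width: 0.0552
clock: 9.2
eef_pos: [0.5091, 0.2532, 0.1728]
eef_rot: [2.451, -1.958, -0.004]
contact_force: [-0.1, -0.2, 0.4]
grip_width: 0.0551
tcp [0.5091 0.2532 0.1728] x [ 0.221 -0.975  0.001] z [-0.005 -0.003 -1.   ] tool delta mm [-8.5 -4.3 -2.2] t 9.2
[ 80.90373183 109.62653908]
[80.73471807 98.63000177]
[0.5173 0.2651 0.2006] [0.5157 0.2651 0.1986] [0.0241 0.0237 0.0092]
```

View pics/s4.png

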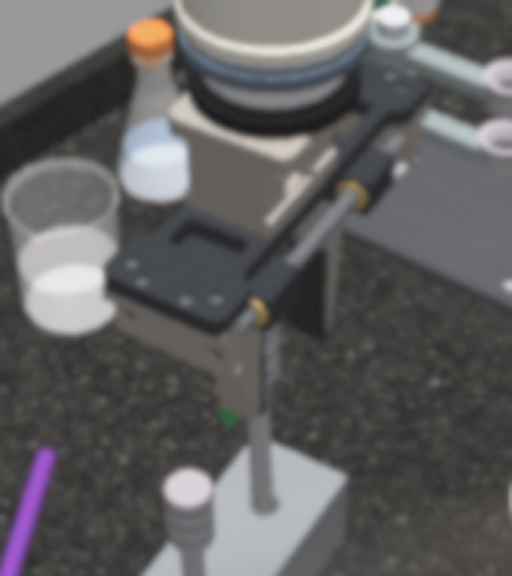

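```bash

python3 -m inch '[0.6,0,0,0,0,0,0]'
python3 -m inch '[0.6,-5,-3,0,0,0,0, 0.6,0,0,0,0,0,0, 0.6,0,0,0,0,0,0]'
python3 - <<'E'
from h import *
delta([.5125,.2635,.175])
E
```

```text
clock: 9.4
eef_pos: [0.5122, 0.2553, 0.1774]
eef_rot: [-2.453, 1.959, -0.002]
contact_force: [-0.3, -0.3, -0.6]
grip_width: 0.0553
clock: 9.7
eef_pos: [0.5132, 0.2612, 0.1762]
eef_rot: [-2.455, 1.958, -0.001]
contact_force: [-0.2, -0.1, -0.9]
grip_width: 0.0549
tcp [0.5132 0.2612 0.1762] x [ 0.222 -0.975 -0.   ] z [ 0.001  0.    -1.   ] tool delta mm [-2.4  0.2  1.2] t 9.7
```

```bash

python3 -m inch '[0.6,-1.5,0,1,0,0,0, 0,0,0,0,0,0,0, 0,0,0,0,0,0,0, 0,0,0,0,0,0,0, 0,0,0,0,0,0,0]'
python3 -m inch '[0,0,0,0,0,0,0, 0,0,0,0,0,0,0]'
```

```text
clock: 10.2
eef_pos: [0.5126, 0.2623, 0.1746]
eef_rot: [2.456, -1.96, -0.0]
contact_force: [0.1, 1.2, -0.2]
grip_width: 0.0249
clock: 10.4
eef_pos: [0.5126, 0.2624, 0.1746]
eef_rot: [-2.455, 1.96, 0.0]
contact_force: [-0.3, 1.0, -0.8]
grip_width: 0.0231
```

```bash

python3 -m inch '[0,0,0,-15,0,0,0, 0,0,0,-20,0,0,0, 0,0,0,-20,0,0,0, 0,0,0,-20,0,0,0, 0,0,0,-25,0,0,0]'
python3 -m inch '[0,0,0,-30,0,0,0, 0,0,0,-30,0,0,0, 0,0,0,-30,0,0,0, 0,0,0,-20,0,0,0, 0,0,0,0,0,0,0]'
python3 - <<'E'
from h import *
delta([.5867,-.0489,.385])
E
```

```text
clock: 10.9
eef_pos: [0.5119, 0.2619, 0.2745]
eef_rot: [2.454, -1.958, -0.001]
contact_force: [0.5, 0.3, -1.6]
grip_width: 0.0233
clock: 11.4
eef_pos: [0.5136, 0.2627, 0.3874]
eef_rot: [-2.452, 1.957, -0.003]
contact_force: [0.8, 0.5, -2.4]
grip_width: 0.023
tcp [0.5136 0.2627 0.3874] x [ 0.222 -0.975 -0.001] z [ 0.004  0.002 -1.   ] tool delta mm [320.1  -2.1   2. ] t 11.4
```

```bash

python3 -m inch '[0,25,0,0,0,0,0, 0,35,0,0,0,0,0, 0,40,0,0,0,0,0, 0,40,0,0,0,0,0, 0,40,0,0,0,0,0]'
python3 -m inch '[0,40,0,0,0,0,0, 0,40,0,0,0,0,0, 0,30,0,0,0,0,0, 0,20,0,0,0,0,0, 0,8,0,0,0,0,0]'
python3 -m inch '[0,0,0,0,0,0,0, 0,0,0,0,0,0,0, 0,0,0,0,0,0,0]'
python3 - <<'E'
from h import *
delta([.5867,-.0489,.385])
f=vision.grab_frame('scene'); g=vision.grab_frame('wrist')
print('scene');marks(f,['upper_bore','lower_bore','rod_tip','rod_knob']); print('wrist');marks(g,['upper_bore','rod_tip','swing_post','rod_knob'])
s=r.sense()['eef_pos']; s[2]-=.165
for X in([.5867,-.0489,.137],s): print(proj(f,X),proj(g,X))
a=cv2.resize(f['image'][20:220,260:430],None,fx=2.4,fy=2.4,interpolation=2); b=g['image'][:,80:460]; b=np.vstack([b,np.zeros((60,380,3),np.uint8)])
cv2.imwrite('pics/c5.png',np.hstack([a,b[:480]])[:,:,::-1])
E
```

```text
clock: 11.9
eef_pos: [0.552, 0.0852, 0.3827]
eef_rot: [2.455, -1.958, -0.002]
contact_force: [0.5, -0.2, -1.6]
grip_width: 0.0234
clock: 12.4
eef_pos: [0.5828, -0.0496, 0.3826]
eef_rot: [2.452, -1.961, -0.003]
contact_force: [-0.4, 0.3, -2.1]
grip_width: 0.0235
clock: 12.7
eef_pos: [0.5829, -0.0467, 0.3843]
eef_rot: [-2.457, 1.958, 0.001]
contact_force: [-0.3, -0.4, -2.7]
grip_width: 0.0239
tcp [ 0.5829 -0.0467  0.3843] x [ 0.223 -0.975 -0.   ] z [-0.  0. -1.] tool delta mm [ 3.  -3.2 -0.7] t 12.7
scene
upper_bore 0.62 [347.9 153.6]
lower_bore 0.62 [345.6 171.5]
rod_tip 0.76 [357.4 120.9]
rod_tip 0.58 [263.6 261.3]
rod_tip 0.55 [205.  272.4]
rod_knob 0.94 [361.5  39.5]
rod_knob 0.91 [180.8 345.1]
rod_knob 0.41 [248.  328.3]
wrist
upper_bore 0.7 [273.4 173.8]
rod_tip 0.95 [276.7 195.4]
rod_tip 0.83 [116.3 115.1]
rod_tip 0.78 [55.9 61.7]
rod_knob 0.8 [ 54.5 116.7]
rod_knob 0.71 [276.6 280.7]
rod_knob 0.39 [ 52.1 166.6]
[351.11246842 153.44923344] [278.82927164 178.32873841]
[356.05429765 120.55677606] [277.48406167 198.62991867]
```

View pics/c5.png

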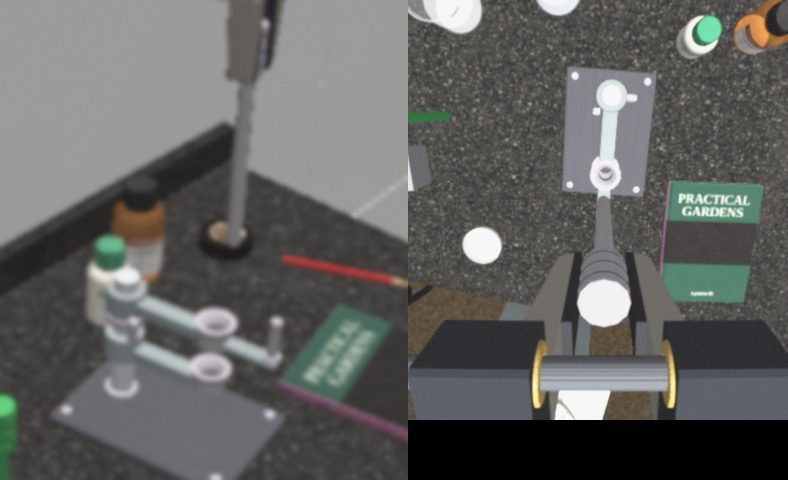

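The scene half shows the rod upright above and slightly right of the upper bushing, whose mouth is at crop (215,325). In the wrist half the tip is just short of the bushing mouth, near (277,172). I'll lower the tip to just above the mouth and compare it with the bore there.

```bash

python3 -m inch '[0,3,-3,25,0,0,0, 0,0,0,25,0,0,0, 0,0,0,15,0,0,0, 0,0,0,0,0,0,0, 0,0,0,0,0,0,0]'
python3 - <<'E'
from h import *
s=r.sense(); print(s['eef_pos'].round(4),s['eef_rot'].round(4),s['clock'])
t=s['eef_pos'].copy(); t[2]-=.165; B=np.array([.5867,-.0489,.137])
ims=[]
for n in('scene','wrist','top'):
    f=vision.grab_frame(n); print(n); marks(f,['upper_bore','rod_tip']); print('bore',proj(f,B).round(1),'tip',proj(f,t).round(1))
    J=[(proj(f,t+d)-proj(f,t)).round(2) for d in([.001,0,0],[0,.001,0])]; print('px/mm x,y',J)
    u,v=proj(f,B).astype(int); ims.append(cv2.resize(f['image'][v-50:v+30,u-33:u+33],None,fx=4,fy=5 and 4,interpolation=2))
    if n=='top': print(at_height(f,375.5,220.25,.137))
cv2.imwrite('pics/c6.png',np.hstack(ims)[:,:,::-1])
E
```

```text
clock: 13.7
eef_pos: [0.587, -0.0501, 0.3201]
eef_rot: [-2.455, 1.959, -0.0]
contact_force: [-0.6, -0.5, -1.0]
grip_width: 0.0235
[ 0.587  -0.0501  0.3201] [-2.4555e+00  1.9594e+00 -3.0000e-04] 13.7
scene
upper_bore 0.62 [347.8 151.3]
rod_tip 0.96 [353.4 147.2]
rod_tip 0.73 [207.8 270.3]
rod_tip 0.68 [264.8 255.1]
bore [351.1 153.4] tip [352.2 146. ]
px/mm x,y [array([-0.39, -0.2 ]), array([-0.3 ,  0.21])]
wrist
upper_bore 0.64 [270.8 193.1]
rod_tip 0.94 [274.8 198.3]
rod_tip 0.71 [21.4 61.2]
rod_tip 0.7 [ 98.7 118.2]
bore [274.9 194.5] tip [276.1 199. ]
px/mm x,y [array([ 0.23, -0.97]), array([-1.01, -0.22])]
top
upper_bore 0.97 [376.9 216.4]
rod_tip 0.72 [248.7 214.3]
rod_tip 0.67 [196.2 189.1]
bore [375.3 221. ] tip [378.5 219.3]
px/mm x,y [array([-0.  , -0.55]), array([-0.55, -0.02])]
[ 0.5880201  -0.04930324  0.137     ]
```

View pics/c6.png

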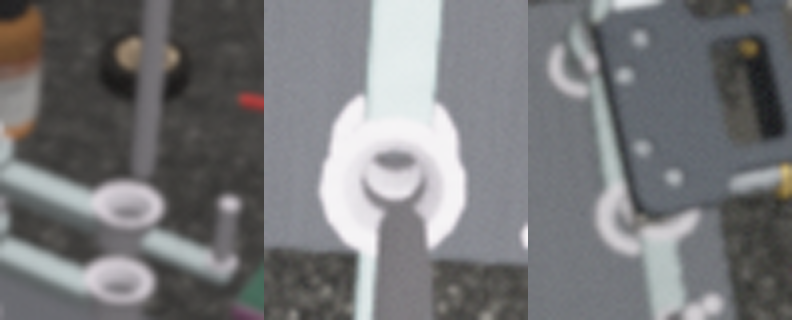

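The three crops put the tip about 3–4 mm short of the bore towards -x and about 3 mm towards -y: the wrist crop has the ring centre at (129,185) and the tip right and below of it, and the scene crop has the tip right of the mouth. I'll correct by (+3.5, +3) mm and lower while watching the force; the flare takes ±7 mm.

```bash

python3 -m inch '[0,-2.2,-4,0,0,0,0, 0,0,0,10,0,0,0, 0,0,0,0,0,0,0, 0,0,0,0,0,0,0]'
python3 -m inch '[0,0,0,6,0,0,0, 0,0,0,6,0,0,0, 0,0,0,0,0,0,0]'
python3 - <<'E'
from h import *
s=r.sense(); print(s['eef_pos'].round(4),s['ft_torque'].round(2))
t=s['eef_pos'].copy(); t[2]-=.165; B=np.array([.5867,-.0489,.137]); ims=[]
for n in('scene','wrist'):
    f=vision.grab_frame(n); print(n,'bore',proj(f,B).round(1),'tip',proj(f,t).round(1)); marks(f,['upper_bore','rod_tip'])
    u,v=proj(f,B).astype(int); ims.append(cv2.resize(f['image'][v-50:v+30,u-40:u+40],None,fx=5,fy=5,interpolation=2))
cv2.imwrite('pics/c7.png',np.hstack(ims)[:,:,::-1])
E
```

```text
clock: 14.55
eef_pos: [0.5898, -0.0469, 0.3089]
eef_rot: [2.455, -1.959, -0.002]
contact_force: [0.3, -0.2, -0.9]
grip_width: 0.0233
clock: 14.85
eef_pos: [0.5896, -0.047, 0.2964]
eef_rot: [2.455, -1.959, -0.002]
contact_force: [0.1, 0.3, -2.4]
grip_width: 0.0235
[ 0.5896 -0.047   0.2964] [ 0.03 -0.02  0.04]
scene bore [351.1 153.4] tip [349.2 155.4]
upper_bore 0.76 [346.  152.6]
rod_tip 0.85 [348.3 154.6]
rod_tip 0.81 [254.8 251.6]
rod_tip 0.55 [205.4 271.9]
wrist bore [277.5 203.5] tip [276.2 198.8]
upper_bore 0.66 [272.9 200.8]
rod_tip 0.96 [277.8 195.2]
rod_tip 0.75 [ 85.4 103.6]
rod_tip 0.73 [ 9.3 55.2]
```

View pics/c7.png

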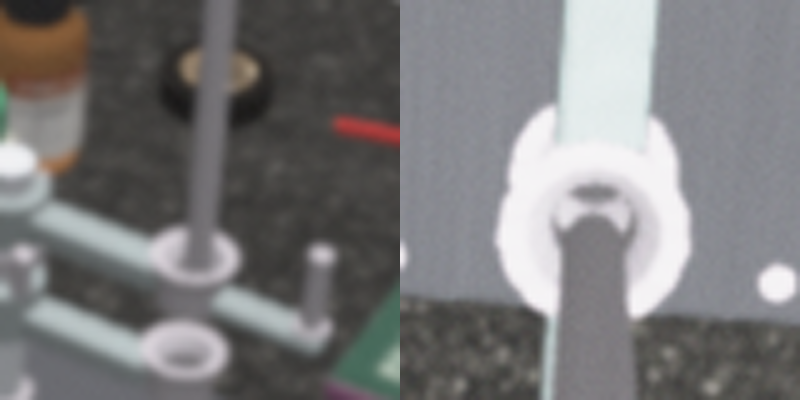

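The tip is inside the upper mouth and centred: in the scene crop the rod is at (200,268) in the ring at (195,255), and in the wrist crop ring and rod share column 595. No contact force. Continuing down.

```bash

python3 -m inch '[0,0,0,6,0,0,0, 0,0,0,6,0,0,0, 0,0,0,0,0,0,0]'
python3 -m inch '[0,0,0,6,0,0,0, 0,0,0,6,0,0,0, 0,0,0,0,0,0,0]'
python3 -m inch '[0,0,0,6,0,0,0, 0,0,0,6,0,0,0, 0,0,0,0,0,0,0]'
```

```text
clock: 15.45
eef_pos: [0.5895, -0.047, 0.2843]
eef_rot: [2.455, -1.959, -0.002]
contact_force: [-0.2, 0.2, -1.8]
grip_width: 0.0231
clock: 15.75
eef_pos: [0.5896, -0.0469, 0.2724]
eef_rot: [2.455, -1.959, -0.002]
contact_force: [-0.4, 0.2, -0.3]
grip_width: 0.0237
clock: 16.05
eef_pos: [0.5896, -0.047, 0.2605]
eef_rot: [2.455, -1.959, -0.002]
contact_force: [-0.5, -0.8, -1.5]
grip_width: 0.0234
```

```bash

python3 -m inch '[0,0,0,6,0,0,0, 0,0,0,6,0,0,0, 0,0,0,0,0,0,0]'
python3 -m inch '[0,0,0,6,0,0,0, 0,0,0,6,0,0,0, 0,0,0,0,0,0,0]'
python3 -m inch '[0,0,0,6,0,0,0, 0,0,0,6,0,0,0, 0,0,0,0,0,0,0]'
```

```text
clock: 16.35
eef_pos: [0.5896, -0.0469, 0.2485]
eef_rot: [2.455, -1.959, -0.002]
contact_force: [-0.2, 0.2, -0.2]
grip_width: 0.0237
clock: 16.65
eef_pos: [0.5896, -0.047, 0.2365]
eef_rot: [2.455, -1.959, -0.002]
contact_force: [-0.1, -0.5, -1.5]
grip_width: 0.0233
clock: 16.95
eef_pos: [0.5896, -0.047, 0.2245]
eef_rot: [2.455, -1.959, -0.002]
contact_force: [-0.6, -0.9, -1.7]
grip_width: 0.0233
```

Tip at about 0.06 m and still no contact force. Final 24 mm.

```bash

python3 -m inch '[0,0,0,6,0,0,0, 0,0,0,6,0,0,0, 0,0,0,0,0,0,0]'
python3 -m inch '[0,0,0,6,0,0,0, 0,0,0,6,0,0,0, 0,0,0,0,0,0,0, 0,0,0,0,0,0,0]'
python3 - <<'E'
from h import *
s=r.sense(); print(s['eef_pos'].round(4),s['contact_force'].round(1))
f=vision.grab_frame('scene'); marks(f,['rod_tip','rod_knob','upper_bore','lower_bore','short_rod','beaker','flask','dish'])
t=s['eef_pos'].copy(); 
for h in(-.165,.005,-.06): print(h,proj(f,t+[0,0,h]).round(1))
save(f,'pics/s8.png',(280,70,430,230),3.5)
E
```

```text
clock: 17.25
eef_pos: [0.5896, -0.047, 0.2125]
eef_rot: [2.455, -1.959, -0.002]
contact_force: [-0.1, 0.4, -0.9]
grip_width: 0.0234
clock: 17.65
eef_pos: [0.59, -0.047, 0.2013]
eef_rot: [2.455, -1.959, -0.001]
contact_force: [0.8, 0.5, -1.6]
grip_width: 0.023
[ 0.59   -0.047   0.2013] [ 0.8  0.5 -1.6]
rod_tip 0.98 [255.3 252.3]
rod_tip 0.8 [346.1 189.5]
rod_tip 0.38 [209.7 228.8]
rod_knob 0.66 [351.  122.5]
rod_knob 0.6 [263.2 195.9]
rod_knob 0.56 [180.7 345.7]
upper_bore 0.63 [348.1 153.3]
lower_bore 0.8 [346.2 170.9]
short_rod 0.89 [250.3 329.2]
short_rod 0.6 [346.7 154. ]
beaker 0.94 [212.  228.9]
flask 0.96 [238.1 183.8]
dish 0.85 [363.4 288.9]
dish 0.41 [237.5 183.1]
dish 0.36 [212.2 229.3]
-0.165 [345.  190.1]
0.005 [352.4 125. ]
-0.06 [349.5 151.5]
```

View pics/s8.png

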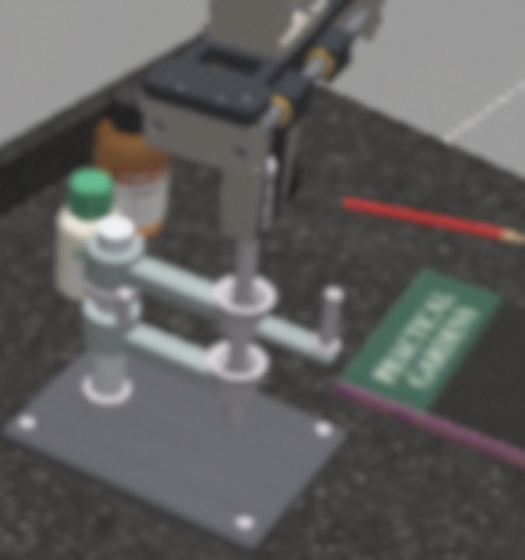

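The rod passes through both bushings (upper at crop (245,295), lower at (238,360)). Its tip shows below the lower one at (236,420), i.e. pixel (347,190), where I predicted (345,190) for 36 mm height. The bystanders' marks have moved by under 4 px since the start. Settling, then handing in.

```bash

python3 -m inch '[0,0,0,0,0,0,0, 0,0,0,0,0,0,0, 0,0,0,0,0,0,0]'
python3 -c "
from workcell import r
r.job_done()"
```

```text
clock: 18.4
eef_pos: [0.5901, -0.047, 0.2016]
eef_rot: [2.456, -1.959, -0.0]
contact_force: [-0.1, -0.5, -1.7]
grip_width: 0.0232
the job is handed in; nothing more can be done
```

The longer rod is through both bushings and still gripped, and the job was handed in at about 18.4 s of the 51 s allowed. No verdict was reported.

**Swing arm:** I pinched the post and swung the arm in until the force rose to about 14 N at the stop. Afterwards the upper bushing was within 1 px of its predicted in-line place.

**Rod:** I took the longer steel rod (top about 0.20 m, against 0.147 m for the shorter one) out of the block by its knob. It went down through both bushings with only its own weight showing on the wrist, about 2 N.

**Last checks:**
- The grip is 23 mm on the 24 mm knob, and the tool is still and vertical.
- The tip shows below the lower bushing at about 36 mm height, within 2 px of the predicted pixel.
- The beaker, flask, dish and shorter rod showed no real movement in the scene camera, with marks within 4 px of the start.

**What disagreed:**
- The wrist camera put things about 3–7 mm further out in x than the fixed cameras did, so I centred the rod by comparing tip and bore in the same pictures.
- The purple look-alike rod was found lying on the table, first detected in the top view after the arm was swung in. The gripper was never near it, and I don't know why it fell; it stayed on the worktop.

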